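Pin and clip the sketch lamp's boom

ROBOT

A 6-joint arm with a two-finger parallel gripper is mounted at the origin on the work surface. World frame = base frame: x ahead of the robot, y to its left, z up, the work surface at z = 0. Lengths are in mm, angles in rad, forces in N, time in s.
With the tool pointing down it reaches from about 350 to 775 mm from the base axis. Payload 7.3 kg.
Tool frame: the origin (TCP) lies midway between the tips of the shut fingers; the grasp point (between the pads) lies 19 mm behind it; z points along the fingers, y is the line along which they close (so a half turn about z gives the same grasp; the last joint's range is limited). The gripper opens to 92 mm and grips with 3 to 60 N. Pads are 19 mm wide; open, the fingers measure 130 mm over their backs; the gripper's body (75 mm by 190 mm) begins 47 mm behind the grasp point.
Start: joints at [1.117, 0.342, 1.524, -0, 1.275, -0.146], TCP at [159.041, 500.351, 226.741] pointing down, gripper open.
Joint ranges: [-2.53, 2.53], [-0.77, 2.02], [0.04, 2.7], [-1, 4.14], [0.28, 2.66], [-3.11, 3.11]. Speed limits (rad/s): [2.57, 2.57, 3.14, 3.14, 3.14, 3.14].

INTERFACE

Orientations are given as [roll, pitch, yaw] about the fixed x, y, z axes, in that order (R = Rz(yaw) Ry(pitch) Rx(roll)).
In Python, from plant import bot gives the robot as it stands.
- The arm moves only by the tool jog_arm, never from a script. Its arguments are lists of equal length, an entry for each row: "dp": the shift along the tool's x, y, z in m, a list of three; "twist": the turn about the tool's z in degrees. A call has 1 to 10 rows; each row shifts and turns the commanded pose from where the row before left it, along the tool's axes as they then stand; what a row does not reach is not made up. A row lasts 1/8 s, in which the tool goes at most 62.5 mm and 10.7 degrees, less where a joint would pass 70% of its speed; a pose out of reach is approached as far as the arm can. A call is refused whole if a number of a shift passes 0.0625 or a number of a turn 10.7, either way. A call with a gripper value outside its range is refused whole. "jaw" is the finger opening in m, from 0 to 0.0918, set as the call begins (left out, the last holds). The fingers move at their own pace and stop on an object; the grip force is fixed at half the most. Time passes only in rows, so rows that do not move let the fingers close. It gives the time, the measured TCP pose, the force, the opening and the grip force at its end, in the units of the state.
- bot.get_obs(): the state, without advancing time (a new reading comes with each control period).
- bot.capture(name): name is "scene" or "side" or "wrist"; returns the picture (480x640x3 uint8, blue, green, red); there is no depth.
- bot.camera_params(name): a dict with "fx", "fy", "cx", "cy" (pixels), "R" (3x3) and "t" (3): a world point X has camera coordinates R X + t. Camera axes: x right, y down, z forward; pixel columns grow to the right and rows downward; lengths in mm; the calibration is good to about 2 mm. A picture is of the moment at which its call begins: read the wrist's pose just before it. camera_params takes no time and is no camera call; for the wrist camera it gives the pose at the moment of the call.
- bot.close_job(): hands the job in; it is judged then, once.
Trained networks look in the newest picture that a camera, given by its name, has taken for a name from the list of things; names that differ only in an ending like _2 or _b are one class to them, and where a whole thing is asked for, a point or a joint stands for the part that bears it (a point fixed in the world has none). Each returns a list of dicts, best first, with "confidence" (0 to 1); they miss things now and then, are a little off and sometimes report something else, mostly with a low value. They report only what shows in the picture. A call takes as long as a camera call.
- bot.find_in(camera, label): "bbox" ([centre column, centre row, width, height] in pixels, round what is visible of it).
- bot.masks_of(camera, label): "pixels" (480x640 bool, what is visible of it) and "bbox" ([centre column, centre row, width, height] in pixels, round what is visible of it).
The state is a dict: "time": time; "joint_positions": joint angles; "dq": joint speeds; "tau": joint torques, N m; "tool_pos": TCP position; "tcp_rot": TCP orientation; "contact_force": force on the tool from outside, world axes, zero at the start; "moment": the same for the moment, N m; "grip_width": finger opening in mm; "finger_force": force on a finger pad.
Only numpy, scipy, OpenCV 4.12 (cv2) and the standard library are available. Lean on these libraries where they do the work, as an engineer would, in place of code of your own. Each camera call takes 0.05 s, during which the arm holds its last target. There are 200 camera calls.

TASK

The lamp boom's steel pin is only part-way through its bracket: push it fully home by its head, then take the R-clip out of the marker rack and push its straight leg down through the cross-hole in the pin's end until the bent leg has snapped round the shaft and the clip is fully seated. Go by feel and press gently, never forcing the pin or the clip, leave the mug, glass and marker alone, and let go of the clip.

Things in the scene. Friction and masses are not known exactly. Their poses are not given: they have to be found in the camera images.
- bracket: Fixed steel base plate 150 x 170 x 10 mm, origin on the table under its centre. On it a grey fork: two cheeks 44 mm long in x, at y = 18 to 26 mm either side (up to 18 mm off along y), top 101 mm above the table. From the fork a level lamp boom (22 mm wide, top 94 mm above the table) goes to +x, to a 260 mm wide bar head at x = 325 mm. A round pin 24 mm thick lies along y through the fork.
- pin_line (a point): Point on the pin's axis above the base plate's centre, 85 mm above the table; axes as the bracket, y along the pin. The cross-hole (vertical, through, 7.6 mm square) is on this line; once the pin is home it is anywhere from y = -22 to -58 mm, as the fork with boom and pin was clamped up to 18 mm either way in its slots and stays there: find it by feel or eye, 14 mm outside the -y cheek.
- pin (a joint): How far the pin is pushed in, m: 0 = 30 mm out, 0.030 = home at a firm stop; starts at 0 to 0.012. In = bracket's -y; it cannot turn, takes about 8 N, stays where left. Push on its head, a disc 34 mm wide, outer face at bracket y = 62 mm minus this value (up to 18 mm off with the fork). Free end 36 mm beyond the hole, free room below it. Not home, its hole is hidden in the fork.
- clip_eye (a point): Centre of the R-clip's eye, a double coil 23 mm in diameter (x, z), 12 mm thick (y): grasp it here from above across the 12 mm. The clip, 75 g, is bent from 6 mm steel wire in its own x-z plane, z up. At the start it stands upright in a slot of the marker rack, eye 112 mm above the table, 32 mm above the rack's top; lift it 80 mm to clear.
- clip_tip (a point): End of the clip's straight leg, 106 mm below the eye on the clip's z axis, same axes. The leg is 6 mm thick, its last 6 mm a round-nosed tip 4.8 mm thick.
- clip_nest (a point): Point 46 mm below the eye, where the pin's axis lies once seated (eye then 131 mm above the table). On the +x side the bent leg: a rigid neck 14 mm above this point, which stops on top of the shaft, a springy arc round the shaft, a bump 12 mm below, a flared end 37 mm below, 20 mm out. 6 to 14 N push it over the shaft. Either way round will do, plane square to the pin.
- rack: Fixed grey marker rack 120 x 100 x 80 mm. Origin on the table below the clip's straight leg; the slot runs along its x; x from -12 to 108 mm, y from -50 to 50 mm. Markers stand in it at x = 42 to 96 mm, up to 135 mm above the table.
- mug: White mug, 76 mm wide, 85 mm high, origin at its underside. Leave alone.
- glass: Clear glass tumbler, 66 mm wide, 90 mm high, origin at its underside. Leave alone.
- marker: A white and grey marker, 140 x 17 x 15 mm, lying on the table along its x; origin at its underside, near its middle. Leave alone.

How it is judged (in metres and radians):
On the way:
1. the pin is pushed fully home (value of joint pin above 0.028 m), for 0.2 s.
At the end, for the whole second after the job is handed in: Pin home (within 3 mm); R-clip upright (0.2 rad), square to the pin (0.35 rad), straight leg through the cross-hole (tip within 6 mm of the pin's axis, at bracket y -63 to -17 mm), tip under 30 mm above the table (nominal 25) so that the bent leg has snapped in, eye over 122 mm above it (value of joint pin above 0.027 m and z of clip_tip in the frame of bracket below 0.03 m and x of clip_tip in the frame of bracket between -0.006 and 0.006 m and y of clip_tip in the frame of bracket between -0.063 and -0.017 m and z of clip_eye in the frame of bracket above 0.122 m and angle between clip_eye's own z axis and vertical below 0.2 rad and angle between the x axis of clip_eye and the x axis of bracket, either way round below 0.35 rad); the robot touches nothing.
It fails at once if the clip is pressed on the pin with more than 25 N (contact force between clip and pin above 25 N).
It fails at once if the robot presses the pin with more than 40 N (contact force between the arm and pin above 40 N).
It fails at once if the mug is disturbed (distance of mug from where it was at the start of the episode above 0.02 m).
It fails at once if the glass is disturbed (distance of glass from where it was at the start of the episode above 0.02 m).
It fails at once if the marker is disturbed (distance of marker from where it was at the start of the episode above 0.03 m).
It also fails if it takes over 72 s, if anything falls off the work surface, if the arm or the gripper's body presses on something with over 40 N, if the wrist force passes 120 N, or if a joint passes its speed limit or range.

## Working session

There is one attempt and no reset: what is moved stays moved. The work goes in short steps, Python scripts to look and compute and a tool call to move; the robot and the scene stay as the last step left them, time stands still between calls to the robot, and variables do not carry over. Pictures are saved under pics/ and viewed, at most 10 in all, crops included, and the job is handed in when it is done.

Besides the shell and the picture viewer there is one more tool, called after ">>>" by a JSON object that holds its "api" and its "payload", one argument or row to a line. jog_arm: Moves the arm, as the interface text tells. Its arguments: {"type":"object","properties":{"dp":{"type":"array"},"twist":{"type":"array"},"jaw":{"type":"number"}},"required":["dp","twist"]}

```bash
mkdir -p pics; ls; python3 - <<'E'
from plant import bot
import cv2,numpy as np
o=bot.get_obs();print({k:np.round(v,3).tolist() for k,v in o.items()})
for c in("scene","side"):
    cv2.imwrite(f"pics/{c}0.png",bot.capture(c))
    p=bot.camera_params(c);print(c,p)
    for n in("bracket","pin","clip_eye","rack","mug","glass","marker"):
        print(n,[(np.round(d["bbox"]).tolist(),round(d["confidence"],2)) for d in bot.find_in(c,n)[:2]])
E
```

```text
pics
{'time': 0.0, 'joint_positions': [1.117, 0.343, 1.525, 0.0, 1.275, -0.146], 'dq': [-0.0, 0.001, -0.001, 0.001, 0.0, 0.001], 'tau': [-0.0, -43.126, -24.422, 0.072, 0.056, -0.0], 'tool_pos': [158.85, 499.976, 226.033], 'tcp_rot': [-3.14, -0.0, 2.834], 'contact_force': [-0.046, -0.755, 0.611], 'moment': [-0.035, 0.017, -0.016], 'finger_force': 0.0, 'grip_width': 91.585}
scene {'fx': 604.9192919895276, 'fy': 604.9192919895276, 'cx': 332.2156129221231, 'cy': 234.66736584328714, 'R': array([[-6.27306157e-01,  7.78772576e-01, -5.10091083e-04],
       [ 4.38403863e-01,  3.52595539e-01, -8.26727548e-01],
       [-6.43652886e-01, -5.18834907e-01, -5.62602258e-01]]), 't': array([ 289.40564442, -147.66181837, 1499.36068574])}
bracket [([317.0, 337.0, 269.0, 170.0], 0.58)]
pin [([398.0, 273.0, 53.0, 42.0], 0.95)]
clip_eye [([225.0, 189.0, 10.0, 8.0], 0.55)]
rack [([214.0, 226.0, 79.0, 76.0], 0.79), ([226.0, 189.0, 12.0, 14.0], 0.51)]
mug [([548.0, 295.0, 70.0, 66.0], 0.63)]
glass [([341.0, 216.0, 34.0, 52.0], 0.72)]
marker [([224.0, 294.0, 70.0, 31.0], 0.93)]
side {'fx': 435.27224822142983, 'fy': 435.27224822142983, 'cx': 318.5051272461218, 'cy': 235.55243760954696, 'R': array([[ 0.98671207, -0.16222286,  0.0091121 ],
       [-0.09856867, -0.64223617, -0.7601427 ],
       [ 0.12916464,  0.74914381, -0.64969227]]), 't': array([-478.34740787,  146.77920228,  813.15712556])}
bracket [([386.0, 214.0, 209.0, 88.0], 0.57), ([316.0, 203.0, 14.0, 38.0], 0.35)]
pin [([315.0, 201.0, 14.0, 40.0], 0.71)]
clip_eye [([365.0, 353.0, 14.0, 20.0], 0.62)]
rack [([393.0, 364.0, 102.0, 115.0], 0.56)]
mug [([243.0, 178.0, 31.0, 46.0], 0.77)]
glass [([264.0, 292.0, 38.0, 53.0], 0.95)]
marker [([422.0, 305.0, 77.0, 12.0], 0.85)]
```

View pics/scene0.png

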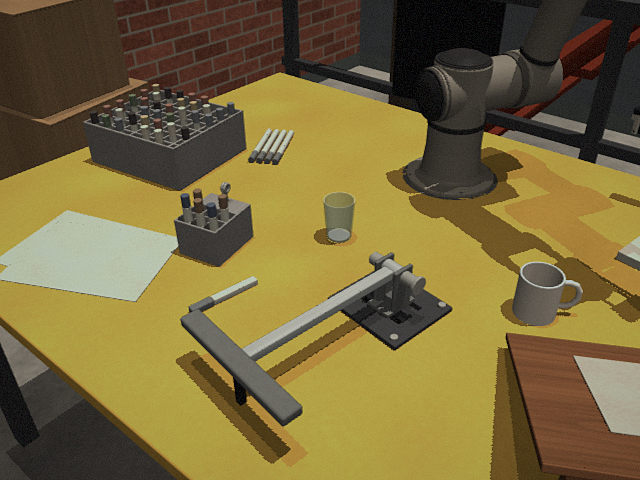

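View pics/side0.png

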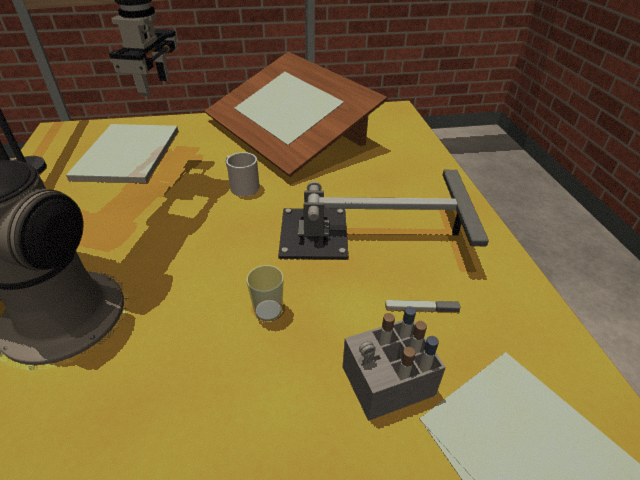

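The bracket is around scene (395,300) and side (315,232), with the pin head at scene (412,283) or side (315,190). The clip eye is at scene (225,188) and side (366,352). I'll make one enlarged composite for accurate corners.

```bash
cat > h.py <<'E'
import numpy as np,cv2
from plant import bot
def ray(p,uv):
    d=np.array([(uv[0]-p["cx"])/p["fx"],(uv[1]-p["cy"])/p["fy"],1.]);R=np.array(p["R"]);return -R.T@np.array(p["t"]),R.T@d
def onz(p,uv,z):
    c,d=ray(p,uv);return c+d*(z-c[2])/d[2]
def tri(obs):
    A=np.zeros((3,3));b=np.zeros(3)
    for p,uv in obs:
        c,d=ray(p,uv);d/=np.linalg.norm(d);M=np.eye(3)-np.outer(d,d);A+=M;b+=M@c
    return np.linalg.solve(A,b)
def proj(p,X):
    c=np.array(p["R"])@X+p["t"];return np.array([p["fx"]*c[0]/c[2]+p["cx"],p["fy"]*c[1]/c[2]+p["cy"]])
E
python3 - <<'E'
from h import *
a=cv2.imread("pics/scene0.png");b=cv2.imread("pics/side0.png")
def crop(i,x,y,w,h,s): return cv2.resize(i[y:y+h,x:x+w],None,fx=s,fy=s,interpolation=cv2.INTER_CUBIC)
o=np.zeros((600,800,3),np.uint8)
o[:300,:400]=crop(a,325,247,133,100,3)[:300,:400] if 0 else cv2.resize(a[247:347,325:458],(400,300),interpolation=cv2.INTER_CUBIC)
o[:300,400:]=cv2.resize(b[170:270,270:370],(400,300),interpolation=cv2.INTER_CUBIC)
o[300:,:400]=cv2.resize(a[170:270,165:265],(400,300),interpolation=cv2.INTER_CUBIC)
o[300:,400:]=cv2.resize(b[300:420,335:455],(400,300),interpolation=cv2.INTER_CUBIC)
cv2.imwrite("pics/comp.png",cv2.convertScaleAbs(o,alpha=1.6,beta=10))
E
```

```text
(no output)
```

View pics/comp.png

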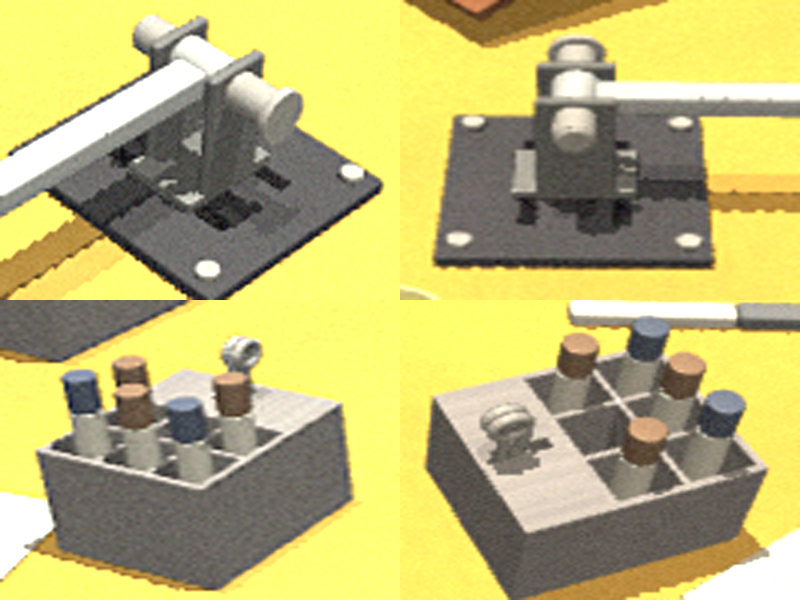

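The composite shows the plate corners at side (284,209), (346,209), (348,257) and (279,257). Rack top corners are at side (365,339), (393,392) and (464.5,367), and the clip eye is at side (367,349) and scene (225,188).

```bash
python3 - <<'E'
from h import *
S=bot.camera_params("side");C=bot.camera_params("scene")
pl=[onz(S,q,10) for q in[(283.75,209),(345.75,209),(348,256.7),(279,256.7)]]
print("plate side",np.round(pl,1).tolist(), np.mean(pl,0))
print("plate scene",[np.round(onz(C,q,10),1).tolist() for q in[(452,308),(392.5,344.5),(329,297)]])
rk=[onz(S,q,80) for q in[(365-0.2,339.2),(393.1,392),(464.5,367.2)]]
print("rack side",np.round(rk,1).tolist())
r2=[onz(C,q,80) for q in[(165+40/4,170+150/3),(165+208/4,170+187/3),(165+342/4,170+104/3),(165+185/4,170+72/3)]]
print("rack scene",np.round(r2,1).tolist())
print("eye tri",tri([(S,(367.2,349)),(C,(225.2,188))]),onz(S,(367.2,349),112),onz(C,(225.2,188),112))
q=lambda u,v:(325+u/3.008,247+v/3); w=lambda u,v:(270+(u-400)/4,170+v/3)
print("head top/center",tri([(C,q(282,117)),(S,w(577,52))]))
print("scene head face c z85",onz(C,q(284,117),85)," free end face side z85",onz(S,w(574,132),85))
for n,p in(("mug",0),("glass",0),("marker",7)):
    for c,P in(("scene",C),("side",S)):
        bot.capture(c);d=bot.find_in(c,n)
        if d: b=d[0]["bbox"];print(n,c,onz(P,(b[0],b[1]),42 if n!="marker" else 7).round())
E
```

```text
plate side [[440.6, 248.8, 10.0], [588.7, 226.3, 10.0], [558.2, 61.1, 10.0], [413.6, 83.4, 10.0]] [500.2691911  154.91348169  10.        ]
plate scene [[444.1, 259.1, 10.0], [585.8, 228.0, 10.0], [557.6, 70.0, 10.0]]
rack side [[524.7, -198.8, 80.0], [542.4, -292.1, 80.0], [658.4, -270.3, 80.0]]
rack scene [[630.3, -258.6, 80.0], [608.1, -162.3, 80.0], [497.0, -184.6, 80.0], [518.1, -279.2, 80.0]]
eye tri [ 516.08267453 -235.72490067  108.89465173] [ 515.84482222 -238.26126538  112.        ] [ 518.90275354 -231.23353847  112.        ]
head top/center [510.26535718 223.68539136  83.30778585]
scene head face c z85 [510.30493087 225.69806196  85.        ]  free end face side z85 [493.51894274 122.62708364  85.        ]
mug scene [343. 388.  42.]
mug side [348. 361.  42.]
glass scene [372. -48.  42.]
glass side [378. -36.  42.]
marker scene [674. -87.   7.]
marker side [669. -91.   7.]
```

```bash
cat >> h.py <<'E'
def plan(tgt,yaw=None,step=40):
    o=bot.get_obs();p=np.array(o["tool_pos"]);ps=o["tcp_rot"][2];d=np.array(tgt)-p
    c,s=np.cos(ps),np.sin(ps)
    t=np.array([d[0]*c+d[1]*s,d[0]*s-d[1]*c,-d[2]])
    tw=0 if yaw is None else -((np.degrees(yaw-ps)+90)%180-90)
    n=max(int(np.ceil(np.abs(t).max()/step)),1)
    print("tool mm",t.round(1),"rows",n,"per",(t/n/1000).round(4),"twist deg",round(tw,2),"yaw",round(np.degrees(ps),2))
E
python3 - <<'E'
from h import *
S=bot.camera_params("side")
rk=[onz(S,q,80) for q in[(344.9,339.2),(373.1,392),(444.5,367.2)]]
print("rack side",np.round(rk,1).tolist())
W=bot.camera_params("wrist");print(W);c=-np.array(W["R"]).T@W["t"]
print(c,np.array(W["R"])[2])
plan([500,158,260],np.radians(170))
E
```

```text
rack side [[493.9, -194.0, 80.0], [514.6, -287.7, 80.0], [629.1, -265.7, 80.0]]
{'fx': 430.7330752353622, 'fy': 430.7330752353622, 'cx': 317.4464881386262, 'cy': 237.42696081782103, 'R': array([[ 3.02983393e-01,  9.52995674e-01, -5.55526893e-04],
       [ 9.22978355e-01, -2.93294814e-01,  2.49176861e-01],
       [ 2.37301538e-01, -7.60091902e-02, -9.68457838e-01]]), 't': array([-524.50345104,  -31.41418719,  389.43988292])}
[ 95.49576681 520.23691189 384.69241966] [ 0.23730154 -0.07600919 -0.96845784]
tool mm [-428.7 -223.   -33.2] rows 11 per [-0.039  -0.0203 -0.003 ] twist deg -7.64 yaw 162.36
```

>>> {"api": "jog_arm", "payload": {
  "dp": [
    [-0.039,-0.0203,0],
    [-0.039,-0.0203,0],
    [-0.039,-0.0203,0],
    [-0.039,-0.0203,0],
    [-0.039,-0.0203,0],
    [-0.039,-0.0203,0],
    [-0.039,-0.0203,0],
    [-0.039,-0.0203,0],
    [-0.039,-0.0203,0],
    [-0.039,-0.0203,0]
  ],
  "twist": [0,0,0,0,0,0,0,0,-3,-4.6],
  "jaw": 0.0
}}

```text
time: 2.65
tool_pos: [471.7, 189.2, 226.9]
tcp_rot: [3.141, 0.0, 2.969]
contact_force: [0.1, 0.3, 0.9]
grip_width: 0.8
finger_force: 0.0
```

```bash
python3 - <<'E'
from h import *
plan([500,170,200],np.radians(170))
E
```

```text
tool mm [-31.2 -14.1  26.9] rows 1 per [-0.0312 -0.0141  0.0269] twist deg 0.09 yaw 170.09
```

>>> {"api": "jog_arm", "payload": {
  "dp": [
    [-0.025,-0.014,0.02],
    [0,0,0],
    [0,0,0]
  ],
  "twist": [0,0,0]
}}

```text
time: 3.02
tool_pos: [492.6, 172.7, 207.0]
tcp_rot: [3.141, -0.0, 2.966]
contact_force: [0.3, -0.4, -0.3]
grip_width: 0.4
finger_force: 0.0
```

```bash
python3 - <<'E'
from h import *
print(bot.get_obs()["tool_pos"])
W=bot.camera_params("wrist");np.savez("w1.npz",**W);i=bot.capture("wrist");cv2.imwrite("pics/w1.png",i)
cv2.imwrite("pics/w1b.png",cv2.convertScaleAbs(i,alpha=1.5,beta=10))
E
```

```text
[492.55143798 172.69314364 206.96474115]
```

View pics/w1b.png

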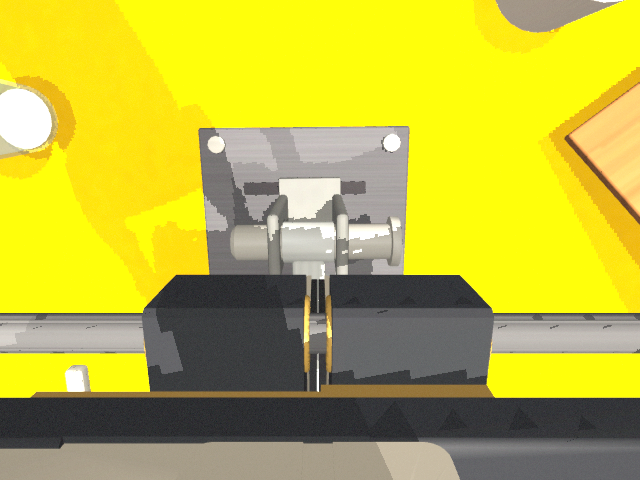

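The wrist view shows the pin axis at row 242, running from the free end at column 231 to the head's outer face at column 402. The cheeks' outer faces are near columns 268 and 348. The plate's far edge is at row 128, columns 199 to 409.

```bash
python3 - <<'E'
from h import *
W=dict(np.load("w1.npz"))
f=lambda u,v,z:onz(W,(u,v),z)
a,b=f(231,242,85),f(402,242,85);d=b-a;print("free",a,"head",b,"len",np.linalg.norm(d),"yaw",np.degrees(np.arctan2(-d[0],d[1])))
e1,e2=f(199,128,10),f(409,127,10);d=e2-e1;print("edge",e1,e2,np.linalg.norm(d),np.degrees(np.arctan2(-d[0],d[1])))
yv=d/np.linalg.norm(d);xv=np.array([yv[1],-yv[0],0]);c=(e1+e2)/2+75*xv;print("centre",c)
print("edges lower",f(209,270,10),f(405.5,270,10))
print("cheeks",f(268,220,101),f(348,220,101))
for n,P in(("head",b),("free",a),("ch1",f(268,220,101)),("ch2",f(348,220,101))):print(n,"bx",(P-c)@xv,"by",(P-c)@yv)
E
```

```text
free [490.69448913 113.48655609  85.        ] head [510.74712391 226.78471969  85.        ] len 115.05903717578643 yaw -10.036835013272432
edge [411.31709056  90.51697499  10.        ] [439.79013036 255.77141766  10.        ] 167.6894296550806 -9.775974021336898
centre [499.46454942 160.40947602  10.        ]
edges lower [528.99664559  70.19954591  10.        ] [558.70774856 238.08426192  10.        ]
cheeks [477.16926296 143.51445853 101.        ] [485.90032785 192.84176622 101.        ]
head bx -0.15152652162043062 by 67.32716018733353
free bx -0.6753750691133773 by -47.730684475767525
ch1 bx -19.102829800949674 by -20.435344587002064
ch2 bx -18.874139965544114 by 29.65819271689591
```

>>> {"api": "jog_arm", "payload": {
  "dp": [
    [-0.009,0.032,0],
    [0,0.032,0],
    [0,0.031,0],
    [0,0,0.032],
    [0,0,0.032],
    [0,0,0.032],
    [0,0,0.031],
    [0,0,0]
  ],
  "twist": [0,0,0,0,0,0,0,0]
}}

```text
time: 4.08
tool_pos: [516.4, 264.7, 78.5]
tcp_rot: [-3.14, -0.004, 2.968]
contact_force: [-0.9, -0.2, 1.7]
grip_width: 0.1
finger_force: 0.0
```

```bash
cat >> h.py <<'E'
C0=np.array([499.5,160.4]);YV=np.array([np.sin(np.radians(10)),np.cos(np.radians(10))]);XV=np.array([YV[1],-YV[0]])
def st():
    o=bot.get_obs();p=np.array(o["tool_pos"]);f=np.array(o["contact_force"]);d=p[:2]-C0
    print("t",round(o["time"],2),"bx %.1f by %.1f z %.1f"%(d@XV,d@YV,p[2]),"yaw %.2f"%np.degrees(o["tcp_rot"][2]),"F bx %.1f by %.1f z %.1f"%(f[:2]@XV,f[:2]@YV,f[2]),"w",round(o["grip_width"],1))
E
python3 -c "
from h import *
st()"
```

```text
t 4.08 bx -1.4 by 105.7 z 78.5 yaw 170.05 F bx -0.9 by -0.4 z 1.7 w 0.1
```

>>> {"api": "jog_arm", "payload": {
  "dp": [
    [0,-0.008,0],
    [0,-0.006,0],
    [0,-0.003,0],
    [0,-0.002,0],
    [0,-0.002,0],
    [0,-0.002,0],
    [0,0,0]
  ],
  "twist": [0,0,0,0,0,0,0]
}}

```text
time: 4.95
tool_pos: [514.4, 241.5, 79.7]
tcp_rot: [3.142, -0.0, 2.966]
contact_force: [-0.5, 0.2, 0.1]
grip_width: 0.3
finger_force: 0.0
```

>>> {"api": "jog_arm", "payload": {
  "dp": [
    [0,-0.002,0],
    [0,-0.002,0],
    [0,-0.002,0],
    [0,-0.002,0],
    [0,-0.002,0],
    [0,-0.002,0]
  ],
  "twist": [0,0,0,0,0,0]
}}

```text
time: 5.7
tool_pos: [512.7, 231.6, 79.8]
tcp_rot: [3.138, 0.001, 2.966]
contact_force: [1.2, 8.1, -3.2]
grip_width: 0.5
finger_force: 4.0
```

>>> {"api": "jog_arm", "payload": {
  "dp": [
    [0,-0.002,0],
    [0,-0.002,0],
    [0,-0.002,0],
    [0,-0.002,0],
    [0,-0.002,0],
    [0,-0.002,0],
    [0,-0.002,0]
  ],
  "twist": [0,0,0,0,0,0,0]
}}

```text
time: 6.58
tool_pos: [510.5, 217.7, 79.8]
tcp_rot: [3.138, 0.001, 2.966]
contact_force: [1.7, 8.2, -2.2]
grip_width: 0.6
finger_force: 4.0
```

```bash
python3 -c "
from h import *
st()"
```

```text
t 6.58 bx 0.8 by 58.4 z 79.8 yaw 169.96 F bx 0.3 by 8.4 z -2.2 w 0.6
```

>>> {"api": "jog_arm", "payload": {
  "dp": [
    [0,-0.001,0],
    [0,-0.001,0],
    [0,-0.001,0],
    [0,-0.001,0]
  ],
  "twist": [0,0,0,0]
}}

```text
time: 7.08
tool_pos: [509.8, 213.8, 79.8]
tcp_rot: [3.138, 0.001, 2.966]
contact_force: [1.1, 8.4, -2.4]
grip_width: 0.6
finger_force: 3.9
```

>>> {"api": "jog_arm", "payload": {
  "dp": [
    [0,-0.001,0],
    [0,-0.001,0],
    [0,-0.001,0]
  ],
  "twist": [0,0,0]
}}

```text
time: 7.45
tool_pos: [509.8, 213.2, 80.0]
tcp_rot: [3.134, 0.002, 2.966]
contact_force: [2.7, 22.1, -5.1]
grip_width: 0.6
finger_force: 10.5
```

>>> {"api": "jog_arm", "payload": {
  "dp": [
    [0,0.01,0],
    [0,0.012,0],
    [0,0,-0.03],
    [0,0,-0.03],
    [0,0,-0.03],
    [0,-0.035,-0.03],
    [0.01,-0.035,0],
    [0,-0.035,0],
    [0,0,0],
    [0,0,0]
  ],
  "twist": [0,0,0,0,0,0,0,0,0,0]
}}

```text
time: 8.7
tool_pos: [484.6, 129.5, 199.8]
tcp_rot: [3.141, 0.0, 2.966]
contact_force: [0.4, 0.7, -0.2]
grip_width: 0.6
finger_force: 0.0
```

```bash
python3 - <<'E'
from h import *
st()
W=bot.camera_params("wrist");np.savez("w2.npz",**W);i=bot.capture("wrist");cv2.imwrite("pics/w2.png",i)
cv2.imwrite("pics/w2b.png",cv2.convertScaleAbs(cv2.resize(i[160:310,190:440],(800,480),interpolation=cv2.INTER_CUBIC),alpha=1.3))
E
```

```text
t 8.7 bx -9.3 by -33.0 z 199.8 yaw 169.94 F bx 0.3 by 0.8 z -0.2 w 0.6
```

View pics/w2b.png

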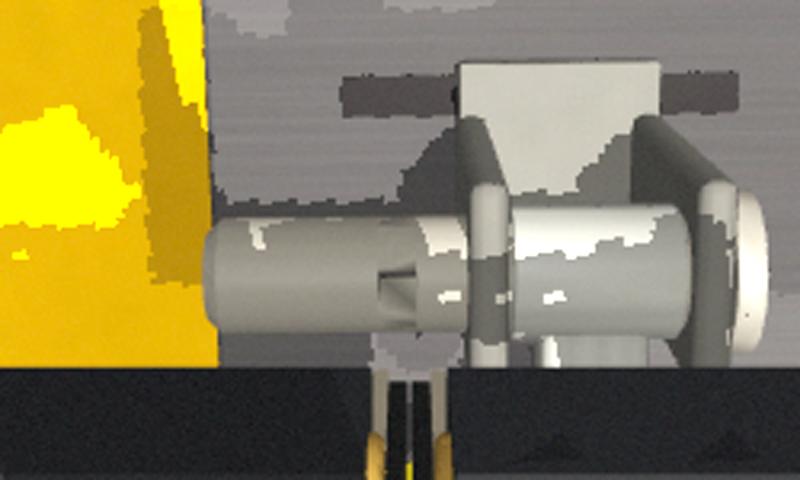

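The close-up shows the pin home, with its head against the cheek, and the cross-hole outside the -y cheek at about wrist pixel (314,251).

```bash
python3 - <<'E'
from h import *
W=dict(np.load("w2.npz"))
def b(u,v,z):
    d=onz(W,(190+u/3.2,160+v/3.2),z)[:2]-C0;return np.round([d@XV,d@YV],1)
print("hole",b(397,290,97),b(378,290,97),b(416,290,97),"far/near edges",b(397,270,97),b(397,312,97))
print("cheek",b(470,195,101),b(508,195,101)," head face",b(768,270,97),"free",b(205,270,95))
print("pin edges", b(300,205,85),b(300,332,85), "plate ledge L",b(207,120,10))
W1=dict(np.load("w1.npz"))
plan([516,-237,260],np.radians(11.5))
E
```

```text
hole [ -0.2 -35.6] [ -0.2 -39.3] [ -0.2 -31.8] far/near edges [ -4.3 -35.6] [  4.3 -35.6]
cheek [-20.2 -21.6] [-20.2 -14.3]  head face [-4.2 37.2] free [ -3.8 -73.5]
pin edges [-14.7 -55.3] [ 12.3 -55.9] plate ledge L [-20.  -84.5]
tool mm [ -94.7 -355.7  -60.3] rows 9 per [-0.0105 -0.0395 -0.0067] twist deg -21.52 yaw 169.98
```

>>> {"api": "jog_arm", "payload": {
  "dp": [
    [-0.0105,-0.0395,-0.008],
    [-0.0105,-0.0395,-0.008],
    [-0.0105,-0.0395,-0.008],
    [-0.0105,-0.0395,-0.006],
    [-0.0105,-0.0395,0],
    [-0.0105,-0.0395,0],
    [-0.0105,-0.0395,0],
    [-0.0105,-0.0395,0],
    [-0.005,-0.0295,0],
    [0,0,0]
  ],
  "twist": [0,0,0,0,0,0,0,0,-10.7,-10.7],
  "jaw": 0.044
}}

```text
time: 10.0
tool_pos: [512.3, -228.0, 229.0]
tcp_rot: [3.141, -0.0, -2.939]
contact_force: [1.0, -0.3, -0.9]
grip_width: 43.7
finger_force: 0.0
```

```bash
python3 - <<'E'
from h import *
plan([518,-237,225],np.radians(11.5))
print(bot.get_obs()["tool_pos"],bot.get_obs()["joint_positions"])
E
```

```text
tool mm [-3.8 -9.9  4. ] rows 1 per [-0.0038 -0.0099  0.004 ] twist deg 0.13 yaw -168.37
[ 512.31650568 -228.03684058  228.990251  ] [-5.55331277e-01  4.06455411e-01  1.41945045e+00 -2.04057796e-04
  1.31617133e+00 -2.32909430e+00]
```

>>> {"api": "jog_arm", "payload": {
  "dp": [
    [-0.004,-0.01,0.004],
    [0,0,0],
    [0,0,0]
  ],
  "twist": [0,0,0]
}}

```text
time: 10.38
tool_pos: [517.9, -235.1, 225.5]
tcp_rot: [3.141, -0.0, -2.945]
contact_force: [0.3, -0.3, 0.1]
grip_width: 44.2
finger_force: 0.0
```

```bash
python3 - <<'E'
from h import *
print(bot.get_obs()["tool_pos"])
W=bot.camera_params("wrist");np.savez("w3.npz",**W);i=bot.capture("wrist");cv2.imwrite("pics/w3.png",i)
print([(d["bbox"],d["confidence"]) for d in bot.find_in("wrist","clip_eye")])
cv2.imwrite("pics/w3b.png",cv2.convertScaleAbs(cv2.resize(i[130:380,160:480],(768,600),interpolation=cv2.INTER_CUBIC),alpha=1.3))
E
```

```text
[ 517.91001441 -235.14440161  225.49118495]
[([317.0, 229.1, 17.6, 35.4], 0.91)]
```

View pics/w3b.png

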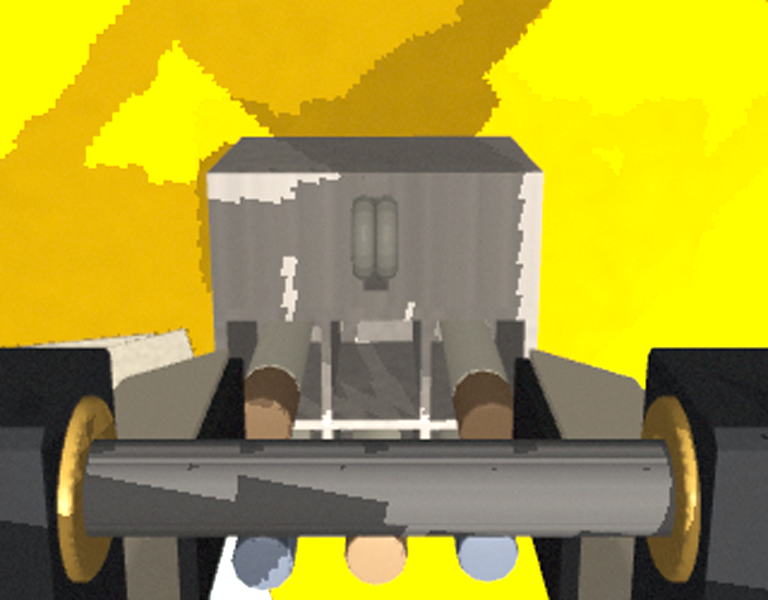

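The clip eye is centred at wrist pixel (316.5,228.5), aligned with the tool, with markers beyond it on the far side.

```bash
python3 - <<'E'
from h import *
W=dict(np.load("w3.npz"))
p=onz(W,(316.6,228.7),114);print(p)
plan([p[0],p[1],93])
E
```

```text
[ 514.80881589 -236.70021132  114.        ]
tool mm [  3.2  -0.9 132.7] rows 4 per [ 0.0008 -0.0002  0.0332] twist deg 0 yaw -168.67
```

>>> {"api": "jog_arm", "payload": {
  "dp": [
    [0.003,-0.001,0.03],
    [0,0,0.03],
    [0,0,0.03],
    [0,0,0.025],
    [0,0,0.016],
    [0,0,0],
    [0,0,0]
  ],
  "twist": [0,0,0,0,0,0,0]
}}

```text
time: 11.35
tool_pos: [515.5, -237.5, 95.7]
tcp_rot: [-3.14, 0.001, -2.943]
contact_force: [0.6, 0.1, -0.5]
grip_width: 44.0
finger_force: 0.0
```

```bash
python3 - <<'E'
from h import *
W=dict(np.load("w3.npz"))
p=onz(W,(316.6,228.7),114)
plan([p[0],p[1],93])
E
```

```text
tool mm [0.5 0.9 2.7] rows 1 per [0.0005 0.0009 0.0027] twist deg 0 yaw -168.64
```

>>> {"api": "jog_arm", "payload": {
  "dp": [
    [0,0.001,0.002],
    [0,0,0],
    [0,0,0],
    [0,0,0],
    [0,0,0],
    [0,0,0],
    [0,0,0],
    [0,0,0]
  ],
  "twist": [0,0,0,0,0,0,0,0],
  "jaw": 0.0
}}

```text
time: 12.35
tool_pos: [514.7, -236.2, 92.7]
tcp_rot: [3.142, 0.0, -2.943]
contact_force: [0.4, 0.4, 1.5]
grip_width: 11.9
finger_force: 30.0
```

>>> {"api": "jog_arm", "payload": {
  "dp": [
    [0,0,-0.01],
    [0,0,-0.015],
    [0,0,-0.02],
    [0,0,-0.02],
    [0,0,-0.025],
    [0,0,-0.025],
    [0,0,-0.015],
    [0,0,0],
    [0,0,0]
  ],
  "twist": [0,0,0,0,0,0,0,0,0]
}}

```text
time: 13.48
tool_pos: [514.3, -235.9, 221.8]
tcp_rot: [3.14, -0.001, -2.943]
contact_force: [0.4, -0.1, -1.0]
grip_width: 11.7
finger_force: 30.0
```

```bash
python3 - <<'E'
from h import *
st();t=C0-35.6*YV
plan([t[0],t[1],225],np.radians(170))
E
```

```text
t 13.47 bx 83.4 by -387.8 z 221.8 yaw -168.64 F bx 0.4 by -0.1 z -1.0 w 11.7
tool mm [-50.6 358.3  -3.2] rows 9 per [-0.0056  0.0398 -0.0004] twist deg 21.36 yaw -168.64
```

>>> {"api": "jog_arm", "payload": {
  "dp": [
    [-0.0056,0.03,-0.004],
    [-0.0056,0.04,0],
    [-0.0056,0.04,0],
    [-0.0056,0.04,0],
    [-0.0056,0.04,0],
    [-0.0056,0.04,0],
    [-0.0056,0.04,0],
    [-0.0056,0.04,0],
    [-0.005,0.028,0],
    [0,0,0]
  ],
  "twist": [0,0,0,0,0,0,0,0,10.7,10.7]
}}

```text
time: 14.72
tool_pos: [496.1, 106.9, 225.5]
tcp_rot: [-3.142, -0.002, 2.963]
contact_force: [0.3, -0.1, -1.2]
grip_width: 11.9
finger_force: 30.0
```

```bash
python3 - <<'E'
from h import *
st();t=C0-35.6*YV
plan([t[0],t[1],225],np.radians(170))
E
```

```text
t 14.72 bx 5.9 by -53.3 z 225.5 yaw 169.78 F bx 0.3 by -0.1 z -1.2 w 11.9
tool mm [ 6.  17.6  0.5] rows 1 per [0.006  0.0176 0.0005] twist deg -0.22 yaw 169.78
```

>>> {"api": "jog_arm", "payload": {
  "dp": [
    [0.006,0.0175,0.012],
    [0,0,0.016],
    [0,0,0],
    [0,0,0],
    [0,0,0]
  ],
  "twist": [0,0,0,0,0]
}}

```text
time: 15.35
tool_pos: [494.4, 123.2, 199.1]
tcp_rot: [3.141, 0.001, 2.967]
contact_force: [-0.3, -0.0, -0.3]
grip_width: 11.7
finger_force: 30.0
```

```bash
python3 - <<'E'
from h import *
st();t=C0-35.6*YV
W=bot.camera_params("wrist");np.savez("w4.npz",**W);i=bot.capture("wrist");cv2.imwrite("pics/w4.png",i)
s=bot.capture("side");cv2.imwrite("pics/s4.png",s);c=bot.capture("scene");cv2.imwrite("pics/c4.png",c)
o=np.zeros((600,800,3),np.uint8)
o[:,:400]=cv2.resize(i[150:390,240:400],(400,600),interpolation=cv2.INTER_CUBIC)
S=bot.camera_params("side");C=bot.camera_params("scene");e=np.append(t,125)
for k,(im,P) in enumerate(((s,S),(c,C))):
    u,v=proj(P,e).astype(int);print(u,v)
    o[300*k:300*k+300,400:]=cv2.resize(im[v-38:v+37,u-50:u+50],(400,300),interpolation=cv2.INTER_CUBIC)
cv2.imwrite("pics/comp4.png",cv2.convertScaleAbs(o,alpha=1.4,beta=5))
E
```

```text
t 15.35 bx 1.4 by -37.5 z 199.1 yaw 169.99 F bx -0.3 by -0.1 z -0.3 w 11.7
313 197
377 240
```

View pics/comp4.png

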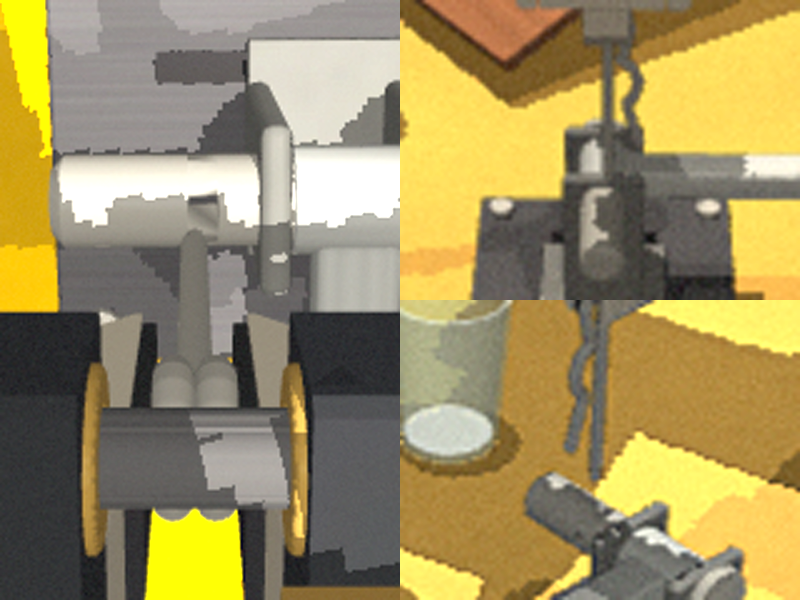

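The tip is at about wrist pixel (317,244) and the hole at about (321.6,234). The side and scene views show the clip upright with its bent leg on the +x side.

```bash
python3 - <<'E'
from h import *
W=dict(np.load("w4.npz"))
def b(u,v,z):
    d=onz(W,(240+u/2.5,150+v/2.5),z)[:2]-C0;return np.round([d@XV,d@YV],1)
print("hole",b(204,210,97),b(204,193,97),b(204,228,97),"tip",b(194,236,112),b(194,230,112),"eye",b(195,365,218+11),b(182,290,140),"pin edges",b(120,152,85),b(120,246,85))
E
```

```text
hole [ -0.5 -35.3] [ -4.8 -35.3] [  4.2 -35.3] tip [  2.1 -37.8] [  0.6 -37.8] eye [-13.1 -37.7] [  6.3 -40.4] pin edges [-12.8 -56.8] [ 12.3 -57.3]
```

>>> {"api": "jog_arm", "payload": {
  "dp": [
    [0.0015,0.0022,0],
    [0,0,0.005],
    [0,0,0.003],
    [0,0,0],
    [0,0,0]
  ],
  "twist": [0,0,0,0,0]
}}

```text
time: 16.12
tool_pos: [493.0, 125.7, 190.7]
tcp_rot: [3.142, -0.0, 2.966]
contact_force: [1.4, 0.1, -1.6]
grip_width: 11.9
finger_force: 30.0
```

```bash
python3 - <<'E'
from h import *
st()
W=bot.camera_params("wrist");np.savez("w5.npz",**W);i=bot.capture("wrist");cv2.imwrite("pics/w5.png",i)
cv2.imwrite("pics/w5b.png",cv2.convertScaleAbs(cv2.resize(i[200:280,265:365],(750,600),interpolation=cv2.INTER_CUBIC),alpha=1.2,beta=0))
E
```

```text
t 16.12 bx -0.4 by -35.3 z 190.7 yaw 169.97 F bx 1.4 by 0.3 z -1.6 w 11.9
```

View pics/w5b.png

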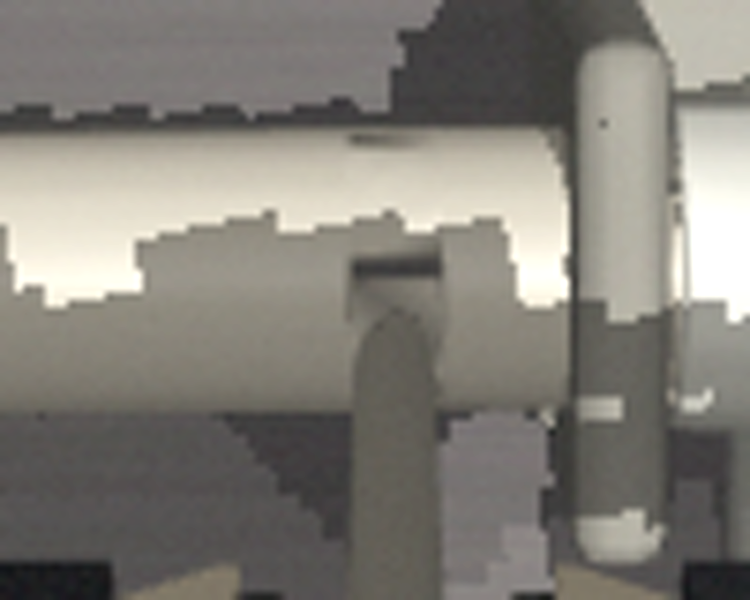

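The leg (columns 352–440) is centred on the hole (350–441) along the pin. I'll check the x offset, then descend gently.

```bash
python3 - <<'E'
from h import *
W=dict(np.load("w5.npz"))
def b(u,v,z):
    d=onz(W,(265+u/7.5,200+v/7.5),z)[:2]-C0;return np.round([d@XV,d@YV],1)
print("hole far edge",b(395,258,96.4),"pin edges",b(150,125,85),b(150,410,85),"nose",b(397,312,103.7+1),b(397,312,103.7), "leg", b(396,400,109))
E
```

```text
hole far edge [ -4.  -35.7] pin edges [-12.5 -56.1] [ 12.2 -56.5] nose [ -1.7 -35.5] [ -1.4 -35.5] leg [  4.2 -35.6]
```

>>> {"api": "jog_arm", "payload": {
  "dp": [
    [0,0,0.003],
    [0,0,0.002],
    [0,0,0.001],
    [0,0,0.001],
    [0,0,0.001],
    [0,0,0.001],
    [0,0,0]
  ],
  "twist": [0,0,0,0,0,0,0]
}}

```text
time: 17.05
tool_pos: [492.9, 125.7, 181.6]
tcp_rot: [3.142, -0.0, 2.966]
contact_force: [-0.0, -1.0, -0.6]
grip_width: 12.2
finger_force: 30.0
```

```bash
python3 -c "
from h import *
st()"
```

```text
t 17.05 bx -0.5 by -35.3 z 181.6 yaw 169.97 F bx 0.2 by -0.9 z -0.6 w 12.2
```

>>> {"api": "jog_arm", "payload": {
  "dp": [
    [0,0,0.0015],
    [0,0,0.0015],
    [0,0,0.0015],
    [0,0,0.0015],
    [0,0,0.0015],
    [0,0,0.0015]
  ],
  "twist": [0,0,0,0,0,0]
}}

```text
time: 17.8
tool_pos: [493.0, 125.7, 172.6]
tcp_rot: [3.142, -0.0, 2.966]
contact_force: [-0.1, -0.9, -0.9]
grip_width: 11.9
finger_force: 30.0
```

>>> {"api": "jog_arm", "payload": {
  "dp": [
    [0,0,0.0015],
    [0,0,0.0015],
    [0,0,0.0015],
    [0,0,0.0015],
    [0,0,0.0015],
    [0,0,0.0015]
  ],
  "twist": [0,0,0,0,0,0]
}}

```text
time: 18.55
tool_pos: [493.0, 125.7, 163.6]
tcp_rot: [3.141, 0.0, 2.966]
contact_force: [-0.7, -0.1, -1.3]
grip_width: 12.0
finger_force: 30.0
```

```bash
python3 -c "
from h import *
st()"
```

```text
t 18.55 bx -0.4 by -35.3 z 163.6 yaw 169.96 F bx -0.7 by -0.2 z -1.3 w 12.0
```

>>> {"api": "jog_arm", "payload": {
  "dp": [
    [0,0,0.0015],
    [0,0,0.0015],
    [0,0,0.0015],
    [0,0,0.0015],
    [0,0,0.0015],
    [0,0,0.0015]
  ],
  "twist": [0,0,0,0,0,0]
}}

```text
time: 19.3
tool_pos: [493.0, 125.7, 154.6]
tcp_rot: [3.142, 0.0, 2.966]
contact_force: [-0.5, -0.7, -1.1]
grip_width: 12.3
finger_force: 30.0
```

>>> {"api": "jog_arm", "payload": {
  "dp": [
    [0,0,0.0015],
    [0,0,0.0015],
    [0,0,0.0015],
    [0,0,0.0015],
    [0,0,0.0015]
  ],
  "twist": [0,0,0,0,0]
}}

```text
time: 19.92
tool_pos: [493.0, 125.7, 147.1]
tcp_rot: [3.142, 0.0, 2.966]
contact_force: [0.3, 0.0, -0.5]
grip_width: 11.9
finger_force: 30.0
```

```bash
python3 -c "
from h import *
st()"
```

```text
t 19.93 bx -0.4 by -35.3 z 147.1 yaw 169.96 F bx 0.2 by 0.1 z -0.5 w 11.9
```

>>> {"api": "jog_arm", "payload": {
  "dp": [
    [0,0,0.001],
    [0,0,0.001],
    [0,0,0.001],
    [0,0,0.001]
  ],
  "twist": [0,0,0,0]
}}

```text
time: 20.42
tool_pos: [493.0, 125.6, 143.2]
tcp_rot: [3.142, 0.0, 2.966]
contact_force: [-0.0, 0.4, -0.8]
grip_width: 11.8
finger_force: 30.0
```

>>> {"api": "jog_arm", "payload": {
  "dp": [
    [0,0,0.001],
    [0,0,0.001],
    [0,0,0.001],
    [0,0,0.001]
  ],
  "twist": [0,0,0,0]
}}

```text
time: 20.92
tool_pos: [493.1, 125.7, 139.3]
tcp_rot: [3.141, 0.0, 2.966]
contact_force: [0.1, -1.2, -0.1]
grip_width: 11.4
finger_force: 30.0
```

>>> {"api": "jog_arm", "payload": {
  "dp": [
    [0,0,0.001],
    [0,0,0.001],
    [0,0,0.001]
  ],
  "twist": [0,0,0]
}}

```text
time: 21.3
tool_pos: [493.1, 125.7, 136.3]
tcp_rot: [3.141, 0.0, 2.966]
contact_force: [-0.8, -0.6, 1.5]
grip_width: 12.2
finger_force: 30.0
```

>>> {"api": "jog_arm", "payload": {
  "dp": [
    [0,0,0.001],
    [0,0,0.001],
    [0,0,0.001]
  ],
  "twist": [0,0,0]
}}

```text
time: 21.68
tool_pos: [493.1, 125.7, 133.4]
tcp_rot: [3.141, 0.0, 2.966]
contact_force: [-0.0, 1.0, 3.6]
grip_width: 11.8
finger_force: 30.0
```

>>> {"api": "jog_arm", "payload": {
  "dp": [
    [0,0,0.001],
    [0,0,0.001],
    [0,0,0.001]
  ],
  "twist": [0,0,0]
}}

```text
time: 22.05
tool_pos: [493.2, 125.7, 130.4]
tcp_rot: [3.141, 0.001, 2.966]
contact_force: [-0.5, -0.1, 5.9]
grip_width: 12.2
finger_force: 30.0
```

```bash
python3 -c "
from h import *
st()"
```

```text
t 22.05 bx -0.2 by -35.3 z 130.4 yaw 169.96 F bx -0.5 by -0.2 z 5.9 w 12.2
```

>>> {"api": "jog_arm", "payload": {
  "dp": [
    [0,0,0.001],
    [0,0,0.001],
    [0,0,0.001]
  ],
  "twist": [0,0,0]
}}

```text
time: 22.42
tool_pos: [493.2, 125.7, 127.6]
tcp_rot: [3.141, 0.001, 2.966]
contact_force: [0.1, 0.7, 7.8]
grip_width: 11.7
finger_force: 30.0
```

>>> {"api": "jog_arm", "payload": {
  "dp": [
    [0,0,0.001],
    [0,0,0.001]
  ],
  "twist": [0,0]
}}

```text
time: 22.68
tool_pos: [493.3, 125.8, 125.9]
tcp_rot: [3.141, 0.001, 2.966]
contact_force: [-1.4, 0.1, 7.4]
grip_width: 12.0
finger_force: 30.0
```

>>> {"api": "jog_arm", "payload": {
  "dp": [
    [0,0,0.001],
    [0,0,0.001]
  ],
  "twist": [0,0]
}}

```text
time: 22.92
tool_pos: [493.3, 125.8, 123.8]
tcp_rot: [3.141, 0.001, 2.966]
contact_force: [-1.1, 0.8, 8.3]
grip_width: 11.6
finger_force: 30.0
```

>>> {"api": "jog_arm", "payload": {
  "dp": [
    [0,0,0.001],
    [0,0,0.001],
    [0,0,0.001]
  ],
  "twist": [0,0,0]
}}

```text
time: 23.3
tool_pos: [493.2, 125.7, 120.6]
tcp_rot: [3.141, 0.001, 2.966]
contact_force: [-0.3, 0.6, 7.1]
grip_width: 12.1
finger_force: 30.0
```

>>> {"api": "jog_arm", "payload": {
  "dp": [
    [0,0,0.001],
    [0,0,0.001],
    [0,0,0.001]
  ],
  "twist": [0,0,0]
}}

```text
time: 23.68
tool_pos: [493.1, 125.7, 117.1]
tcp_rot: [3.141, 0.0, 2.966]
contact_force: [0.9, 0.0, 0.5]
grip_width: 11.8
finger_force: 30.0
```

>>> {"api": "jog_arm", "payload": {
  "dp": [
    [0,0,0.001],
    [0,0,0.001]
  ],
  "twist": [0,0]
}}

```text
time: 23.92
tool_pos: [493.0, 125.6, 114.9]
tcp_rot: [-3.142, -0.0, 2.966]
contact_force: [2.5, -1.0, -0.7]
grip_width: 12.0
finger_force: 30.0
```

>>> {"api": "jog_arm", "payload": {
  "dp": [
    [0,0,0.001],
    [0,0,0.001]
  ],
  "twist": [0,0]
}}

```text
time: 24.18
tool_pos: [492.7, 125.6, 112.9]
tcp_rot: [-3.141, -0.001, 2.966]
contact_force: [0.9, -0.1, -2.2]
grip_width: 11.7
finger_force: 30.0
```

>>> {"api": "jog_arm", "payload": {
  "dp": [
    [0,0,0.001]
  ],
  "twist": [0]
}}

```text
time: 24.3
tool_pos: [492.5, 125.7, 111.9]
tcp_rot: [-3.141, -0.001, 2.966]
contact_force: [-0.5, -0.5, 0.0]
grip_width: 11.9
finger_force: 30.0
```

>>> {"api": "jog_arm", "payload": {
  "dp": [
    [0,0,0.001]
  ],
  "twist": [0]
}}

```text
time: 24.42
tool_pos: [492.9, 125.7, 111.3]
tcp_rot: [3.141, 0.0, 2.966]
contact_force: [0.4, -0.2, 2.4]
grip_width: 11.7
finger_force: 30.0
```

>>> {"api": "jog_arm", "payload": {
  "dp": [
    [0,0,0]
  ],
  "twist": [0]
}}

```text
time: 24.55
tool_pos: [493.1, 125.7, 111.3]
tcp_rot: [3.141, 0.0, 2.966]
contact_force: [1.1, 0.3, 0.3]
grip_width: 11.5
finger_force: 30.0
```

>>> {"api": "jog_arm", "payload": {
  "dp": [
    [0,0,0.0005],
    [0,0,0.0005]
  ],
  "twist": [0,0]
}}

```text
time: 24.8
tool_pos: [493.2, 125.7, 110.8]
tcp_rot: [3.141, 0.001, 2.966]
contact_force: [-0.8, -0.2, 8.4]
grip_width: 12.0
finger_force: 30.0
```

>>> {"api": "jog_arm", "payload": {
  "dp": [
    [0,0,-0.0005],
    [0,0,0],
    [0,0,0],
    [0,0,0]
  ],
  "twist": [0,0,0,0],
  "jaw": 0.04
}}

```text
time: 25.3
tool_pos: [492.9, 125.7, 110.6]
tcp_rot: [-3.142, -0.0, 2.966]
contact_force: [0.3, -0.2, 0.2]
grip_width: 39.8
finger_force: 0.0
```

>>> {"api": "jog_arm", "payload": {
  "dp": [
    [0,0,-0.01],
    [0,0,-0.02],
    [0,0,-0.03],
    [0,0,-0.03],
    [0,0,-0.03],
    [0,0,-0.03],
    [0,0,0],
    [0,0,0]
  ],
  "twist": [0,0,0,0,0,0,0,0]
}}

```text
time: 26.3
tool_pos: [492.5, 125.6, 260.3]
tcp_rot: [-3.141, -0.001, 2.966]
contact_force: [0.8, 1.2, 0.9]
grip_width: 40.0
finger_force: 0.0
```

```bash
python3 - <<'E'
from h import *
st();t=C0-35.6*YV
i=bot.capture("wrist");s=bot.capture("side");S=bot.camera_params("side");C=bot.camera_params("scene");c=bot.capture("scene")
o=np.zeros((600,800,3),np.uint8)
o[:,:400]=cv2.resize(i[150:390,240:400],(400,600),interpolation=cv2.INTER_CUBIC)
for k,(im,P) in enumerate(((s,S),(c,C))):
    u,v=proj(P,np.append(t,95)).astype(int)
    o[300*k:300*k+300,400:]=cv2.resize(im[v-38:v+37,u-50:u+50],(400,300),interpolation=cv2.INTER_CUBIC)
cv2.imwrite("pics/comp6.png",cv2.convertScaleAbs(o,alpha=1.4,beta=5))
E
```

```text
t 26.3 bx -0.8 by -35.5 z 260.3 yaw 169.97 F bx 0.6 by 1.4 z 0.9 w 40.0
```

View pics/comp6.png

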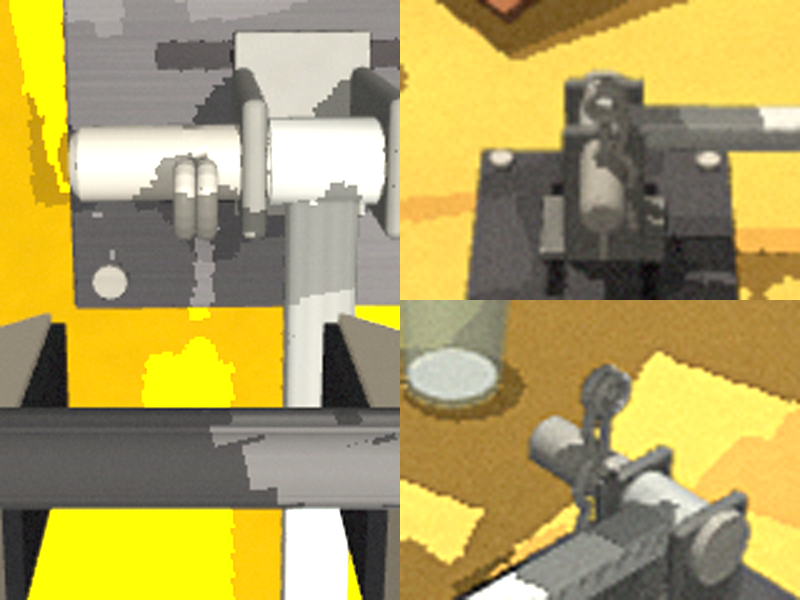

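The clip's eye stands upright over the pin (wrist crop (196,198)) with its bent leg round the shaft. The pin head is against the cheek and the gripper is clear.

```bash
python3 -c "
from plant import bot
print(bot.close_job())"
```

```text
the job is handed in; nothing more can be done
None
```

I pushed the pin home to its firm stop (about 22 N), seated the R-clip through the cross-hole with its bent leg snapped round the shaft, let go of it, and handed the job in at about 26 s; no verdict came back.

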